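# Print and tare the beaker balance

### The job

On the balance that carries the empty glass beaker, record the beaker's weight and then zero it: press the green print key fully down with the closed fingertips and let it spring back, then press the blue tare key fully down and let it spring back, and withdraw. Press lightly, one key at a time. Do not touch the red and grey keys, the pan, the beaker, or the other balance with the amber feed bottle, which is logging a run, and leave the vial and the steel weight where they stand; nothing is to be picked up.

Things in the scene. Friction and masses are not known exactly. Their poses are not given: they have to be found in the camera images.
- sample_balance: The balance under the empty beaker, fixed on the bench: white housing 290 (x) by 200 (y) by 66 mm, round steel pan at the rear (+x), at the front (-x) a black console rising 8 degrees rearward, 42 to 57 mm high, with four keys in a row 31 mm from the front edge and a flush LCD behind them. Origin: centre of its footprint at bench height; x to the rear, y to the left seen from the console
- sample_balance_pan: Round steel pan of the sample balance, 150 mm across, 4 mm thick, top face 78 mm above the bench. Origin: on its axis, 12 mm below its top face, 55 mm behind the balance's origin. Not to be touched
- sample_balance_print_top (a point): centre of the top face of the sample balance's green print key (moves with it): 120 mm in front of the balance's origin, at its y = -4 mm, 53 mm above the bench when up; z axis: the panel normal, 8 degrees from vertical, leaning to the front
- sample_balance_tare_top (a point): centre of the top face of the sample balance's blue tare key (moves with it): 120 mm in front of the balance's origin, at its y = -60 mm, 53 mm above the bench when up; z axis: the panel normal, 8 degrees from vertical, leaning to the front
- sample_balance_print (a joint): Green print key of the sample balance, third from the left (printer pictogram), cap 26 mm wide (balance y), 20 mm deep, 7 mm proud of the console. Value: metres pressed, 0 up, 0.005 fully down, along the panel normal; it registers at 0.003. Sprung: 1.5 N starts it, 4.2 N registers, 6 N bottoms it, returns by itself
- sample_balance_tare (a joint): Blue tare key of the sample balance, at the right end (two arrows to a ring), cap 40 mm wide (balance y), 20 mm deep, 7 mm proud of the console. Value: metres pressed, 0 up, 0.005 fully down, along the panel normal; it registers at 0.003. Sprung: 1.5 N starts it, 4.2 N registers, 6 N bottoms it, returns by itself
- sample_balance_onoff (a joint): Red on/off key of the sample balance, at the left end (power pictogram), cap 22 mm wide (balance y), 20 mm deep, 7 mm proud of the console. Value: metres pressed, 0 up, 0.005 fully down, along the panel normal; it registers at 0.003. Sprung: 1.5 N starts it, 4.2 N registers, 6 N bottoms it, returns by itself. Not to be touched
- sample_balance_menu (a joint): Grey menu key of the sample balance, second from the left (three bars), cap 22 mm wide (balance y), 20 mm deep, 7 mm proud of the console. Value: metres pressed, 0 up, 0.005 fully down, along the panel normal; it registers at 0.003. Sprung: 1.5 N starts it, 4.2 N registers, 6 N bottoms it, returns by itself. Not to be touched
- sample_balance_onoff_top (a point): centre of the top face of the sample balance's red on/off key (moves with it): 120 mm in front of the balance's origin, at its y = +76 mm, 53 mm above the bench when up; z axis: the panel normal, 8 degrees from vertical, leaning to the front
- sample_balance_menu_top (a point): centre of the top face of the sample balance's grey menu key (moves with it): 120 mm in front of the balance's origin, at its y = +38 mm, 53 mm above the bench when up; z axis: the panel normal, 8 degrees from vertical, leaning to the front
- feed_balance: The other balance, the same model in every part and size, under the amber feed bottle; fixed on the bench beside the first, on its left or right. Origin and axes as for the sample balance. Not to be touched
- beaker: Loose empty glass beaker, 74 mm across the rim, 92 mm high, standing on the sample balance's pan (rim 170 mm above the bench). Origin: centre of its underside
- feed_bottle: Loose amber bottle with red cap, 86 mm across, 180 mm high, standing on the feed balance's pan (top 258 mm above the bench). Origin: centre of its underside
- vial: Loose small glass vial with blue cap, 27 mm across, 62 mm high, standing on the bench outside one of the balances. Origin: centre of its underside
- weight: Loose polished steel calibration weight with a knob, 38 mm across, 64 mm high, standing on the bench outside one of the balances. Origin: centre of its underside
Mind the look-alikes: they are no part of the job. There is more than one size of the feed_bottle; the job needs the smallest.

How it is judged:
By the outcome, as a careful person would: the job done as asked, in the order asked, and still so for the second after the job is handed in, with the robot touching nothing.
It also fails if it takes over 45 s, if anything falls off the work surface, if the arm or the gripper's body presses on something with over 40 N, if the wrist force passes 120 N, or if a joint passes its speed limit or range.

### The arm

A 7-joint arm with a two-finger parallel gripper is mounted at the origin on the work surface. World frame = base frame: x ahead of the robot, y to its left, z up, the work surface at z = 0. Lengths are in mm, angles in rad, forces in N, time in s.
With the tool pointing down it reaches from about 400 to 900 mm from the base axis. Payload 5.6 kg.
Tool frame: the origin (TCP) lies at the very end of the fingers, on their centre line; the grasp point (between the pads) lies 19 mm behind it; z points along the fingers, y is the line along which they close (so a half turn about z gives the same grasp; the last joint's range is limited). The gripper opens to 92 mm and grips with 3 to 60 N. Pads are 20 mm wide; open, the fingers measure 128 mm over their backs; the gripper's body (75 mm by 189 mm) begins 69 mm behind the grasp point.
Start: joints at [-0.043, 0.468, -0.012, 1.603, 0.006, 1.071, -0.056], TCP at [650.007, -0.044, 214.592] pointing down, gripper open.
Joint ranges: [-2.53, 2.53], [-0.31, 2.02], [-1.57, 1.55], [0.28, 2.44], [-1.29, 4.43], [0.15, 1.84], [-2.92, 2.92]. Speed limits (rad/s): [2.57, 2.57, 3.14, 3.14, 3.14, 3.14, 3.14].

### API

Orientations are given as a rotation vector (axis times angle).
In Python, from plant import * gives the robot as it stands. The module is installed in compiled form; this text tells all that it offers.
- The arm moves only by the tool send_rows, never from a script. Its argument "increments" is a list of rows, each an object with "travel": the shift along the tool's x, y, z in a scale on which 1.0 is 200 mm, a list of three; "twist": the turn, a rotation vector about the tool's x, y, z in normalised numbers (1 is pi/2 rad), a list of three; "fingers": the opening, from -1 (shut) to 1 (fully open). A call has 1 to 20 rows; each row is the pose to reach, as a shift and turn from the pose commanded when the call began, along the tool's axes at that moment; what a row does not reach only later rows make up. A row lasts 1/10 s, in which the tool goes at most 50 mm and 8.59 degrees, less where a joint would pass 70% of its speed; a pose out of reach is approached as far as the arm can. Shift and turn numbers lie between -1 and 1, and a call with a number outside is refused. A call with a gripper value outside its range is refused whole. The fingers move at their own pace and stop on an object; "grip_force" is the grip in N (left out, the last holds). Time passes only in rows, so rows that repeat a pose let the fingers close. It gives the time, the measured TCP pose, the force, the opening and the grip force at its end, in the units of the state.
- sense(): the state, without advancing time (a new reading comes with each control period).
- get_image(name): name is "scene" or "side" or "wrist"; returns a dict with "pixels" (420x560x3 uint8, red, green, blue), "camera_matrix" (3x3 intrinsics, pixels), "view" (4x4, takes a point from world to camera coordinates); the wrist camera has in their place "T_tool_cam" (4x4, takes a point from camera to tool coordinates, whose origin is the TCP and whose axes are the flange's). Camera axes: x right, y down, z forward; pixel columns grow to the right and rows downward; lengths in mm; the calibration is good to about 2 mm. A picture is of the moment at which its call begins: read the wrist's pose just before it. There is no depth.
- sign_off(): hands the job in; it is judged then, once.
Trained networks look in a picture, given as the dict that the camera call returned (one of the last four; its "shot" number tells which), for a name from the list of things; names that differ only in an ending like _2 or _b are one class to them, and where a whole thing is asked for, a point or a joint stands for the part that bears it (a point fixed in the world has none). Each returns a list of dicts, best first, with "conf" (0 to 1); they miss things now and then, are a little off and sometimes report something else, mostly with a low value. They report only what shows in the picture. A call takes as long as a camera call. They do not tell look-alikes from the thing itself.
- boxes_of(target, picture): "point" ([column, row] in pixels, amid what is visible of it).
The state is a dict: "t": time; "joints": joint angles; "joint_vel": joint speeds; "effort": joint torques, N m; "tcp_pos": TCP position; "tool_rot": TCP orientation; "ft_force": force on the tool from outside, world axes, zero at the start; "moment": the same for the moment, N m; "finger_gap": finger opening in mm; "grip_force": force on a finger pad.
Only numpy, scipy, OpenCV 4.12 (cv2) and the standard library are available. Lean on these libraries where they do the work, as an engineer would, in place of code of your own. Each camera call takes 0.05 s, during which the arm holds its last target. There are 200 camera calls.

## Working session

There is one attempt and no reset: what is moved stays moved. The work goes in short steps, Python scripts to look and compute and a tool call to move; the robot and the scene stay as the last step left them, time stands still between calls to the robot, and variables do not carry over. Pictures are saved under pics/ and viewed, at most 10 in all, crops included, and the job is handed in when it is done.

Besides the shell and the picture viewer there is one more tool, called as a command line: name --argument value ..., lists and objects as JSON in quotes. send_rows: Moves the arm, as the interface text tells. Its arguments: {"type":"object","properties":{"increments":{"type":"array"},"grip_force":{"type":"number"}},"required":["increments"]}

```bash
mkdir -p pics
cat > h.py <<'E'
from plant import *
import numpy as np, cv2
from scipy.spatial.transform import Rotation as R
def save(p,n): cv2.imwrite('pics/'+n+'.png',cv2.cvtColor(p['pixels'],cv2.COLOR_RGB2BGR))
def plane(p,uv,z,s=None):
    d=np.linalg.inv(p['camera_matrix'])@[uv[0],uv[1],1]
    if 'view' in p: T=np.linalg.inv(p['view'])
    else:
        W=np.eye(4);W[:3,:3]=R.from_rotvec(s['tool_rot']).as_matrix();W[:3,3]=s['tcp_pos'];T=W@p['T_tool_cam']
    d=T[:3,:3]@d;o=T[:3,3];return o+d*(z-o[2])/d[2]
E
python3 - <<'E'
from h import *
s=sense();print(s)
ps={n:get_image(n) for n in('scene','side','wrist')}
for n,p in ps.items():
    save(p,n+'0')
    for t,z in(('sample_balance_print_top',53),('sample_balance_tare_top',53),('sample_balance_onoff_top',53),('sample_balance_menu_top',53),('beaker',124),('feed_bottle',168),('vial',31),('weight',32)):
        for b in boxes_of(t,p)[:3]: print(n,t,np.round(b['point']),round(b['conf'],2),np.round(plane(p,b['point'],z,s)))
a=np.hstack([ps['scene']['pixels'],ps['side']['pixels']])
E
```

```text
{'t': 0.0, 'joints': array([-0.04303157,  0.46838149, -0.01159649,  1.60363653,  0.00599611,
        1.07141197, -0.05627726]), 'joint_vel': array([ 0.0008879 , -0.00026353,  0.00069243, -0.00060074,  0.00021467,
       -0.00189598,  0.00158199]), 'effort': array([-3.39112758e-04, -5.20573139e+01, -1.31628491e-02, -2.43752271e+01,
       -5.67366311e-02,  1.73054746e-02,  1.50106093e-04]), 'tcp_pos': array([ 6.49401536e+02, -5.35386740e-02,  2.13632217e+02]), 'tool_rot': array([-2.22062313e+00, -2.22058517e+00,  2.13567859e-03]), 'ft_force': array([-0.52608196, -0.91450871, -0.68506337]), 'moment': array([-9.66028780e-05,  2.46533299e-02,  1.86707885e-02]), 'grip_force': 0.0, 'finger_gap': 91.75411606205513}
scene sample_balance_print_top [360. 252.] 0.5 [535. 203.  53.]
scene sample_balance_onoff_top [373. 276.] 0.62 [550. 281.  53.]
scene beaker [295. 258.] 0.56 [717. 184. 124.]
scene feed_bottle [209. 212.] 0.93 [851.  -9. 168.]
scene feed_bottle [220. 134.] 0.73 [ 710. -266.  168.]
scene feed_bottle [249. 169.] 0.71 [701. -98. 168.]
scene weight [414. 301.] 0.53 [493. 379.  32.]
side sample_balance_tare_top [217. 195.] 0.39 [535. 141.  53.]
side beaker [272. 156.] 0.59 [727. 181. 124.]
side beaker [184. 166.] 0.53 [461. 220. 124.]
side feed_bottle [342. 202.] 0.69 [ 786. -149.  168.]
side feed_bottle [344. 291.] 0.64 [ 654. -398.  168.]
side feed_bottle [297. 219.] 0.61 [ 655. -170.  168.]
side vial [285. 343.] 0.65 [ 543. -383.   31.]
side weight [185. 167.] 0.76 [480. 361.  32.]
wrist sample_balance_print_top [157.   2.] 0.64 [536. 189.  53.]
wrist sample_balance_tare_top [157.  49.] 0.6 [532. 147.  53.]
wrist sample_balance_tare_top [156.   4.] 0.23 [535. 187.  53.]
wrist sample_balance_menu_top [284. 362.] 0.44 [ 664. -247.   53.]
wrist beaker [350.  10.] 0.87 [709. 160. 124.]
wrist feed_bottle [449. 248.] 0.92 [791. -19. 168.]
wrist feed_bottle [287. 361.] 0.84 [ 662. -132.  168.]
```

View pics/scene0.png

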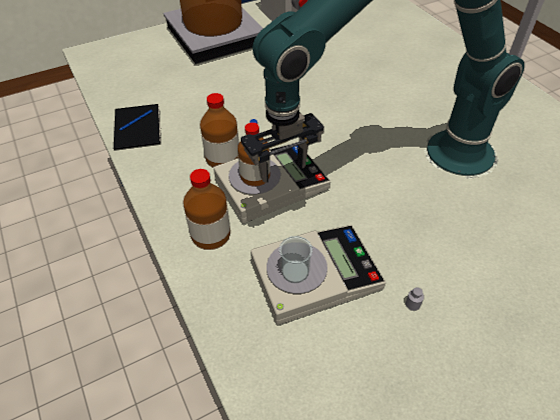

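View pics/wrist0.png

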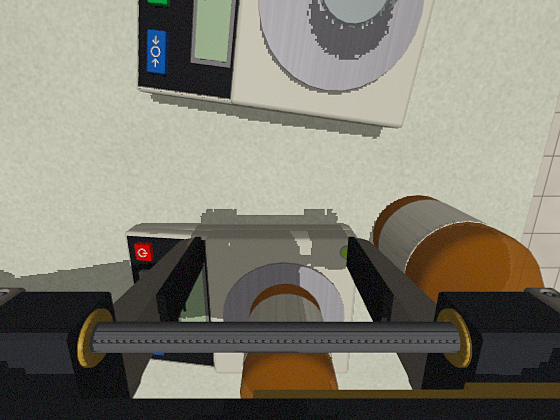

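The sample balance is the left one (world y ≈ 200), with the beaker at scene (295,258). Its keys in scene are red (373,276), grey (367,264), green (360,252) and blue (350,236); the wrist view shows blue at (157,49) and green at (157,2). The look-alikes are the keys of the feed balance under the bottle: red at wrist (143,253) and scene (320,177). I'll rise, move over the left balance with the fingers shut, and look closer.

Units first: shifts go in shares of 200 mm and turns go in shares of pi/2 rad. So 100 mm / 200 = 0.5, -90 mm / 200 = -0.45.

send_rows --increments '[{"travel":[0,0,-0.25],"twist":[0,0,0],"fingers":-1},{"travel":[0.2,-0.15,-0.35],"twist":[0,0,0],"fingers":-1},{"travel":[0.4,-0.35,-0.35],"twist":[0,0,0],"fingers":-1},{"travel":[0.5,-0.45,-0.35],"twist":[0,0,0],"fingers":-1},{"travel":[0.5,-0.45,-0.35],"twist":[0,0,0],"fingers":-1},{"travel":[0.5,-0.45,-0.35],"twist":[0,0,0],"fingers":-1},{"travel":[0.5,-0.45,-0.35],"twist":[0,0,0],"fingers":-1},{"travel":[0.5,-0.45,-0.35],"twist":[0,0,0],"fingers":-1}]' --grip_force 10

```text
t: 2.15
tcp_pos: [560.8, 98.5, 284.3]
tool_rot: [2.224, 2.218, -0.001]
ft_force: [-0.4, 0.5, -0.6]
finger_gap: 29.8
grip_force: 0.0
```

Run:
```python
from h import *
s=sense();p=get_image('wrist');save(p,'w1');print(s['t'],s['tcp_pos'],s['tool_rot'],s['ft_force'],s['finger_gap']);print(p['T_tool_cam'].round(2),p['camera_matrix'])
for t in('print','tare','onoff','menu'):
    for b in boxes_of(f'sample_balance_{t}_top',p)[:3]: print(t,np.round(b['point'],1),round(b['conf'],2),np.round(plane(p,b['point'],53,s),1))
# colour blobs
h=cv2.cvtColor(p['pixels'],cv2.COLOR_RGB2HSV)
for c,lo,hi in(('green',(45,120,60),(85,255,255)),('blue',(100,120,60),(125,255,255)),('red',(0,150,120),(4,255,255))):
    n,_,st,ce=cv2.connectedComponentsWithStats(cv2.morphologyEx(cv2.inRange(h,lo,hi),cv2.MORPH_CLOSE,np.ones((9,9))))
    for i in range(1,n):
        if st[i,4]>150: 
            q=st[i,:2]+(st[i,2:4]-1)/2; print(c,st[i],ce[i].round(1),plane(p,ce[i],53,s).round(1))
```

```text
2.15 [560.79271367  98.49756859 284.26879245] [ 2.22409167e+00  2.21843145e+00 -7.93188462e-04] [-0.39336445  0.45909591 -0.56029405] 29.762132968183746
[[  -0.     -0.96   -0.29   81.38]
 [   1.     -0.      0.      1.  ]
 [  -0.     -0.29    0.96 -170.02]
 [   0.      0.      0.      1.  ]] [[293.57051153   0.         274.31046865]
 [  0.         293.57051153 205.32166384]
 [  0.           0.           1.        ]]
print [253.1  97.6] 0.79 [535.2 203.8  53. ]
tare [252.  142.1] 0.88 [532.3 147.7  53. ]
onoff [263.4  32.7] 0.65 [549.5 277.7  53. ]
onoff [258.  67.] 0.37 [542.2 239.7  53. ]
menu [257.3  65.5] 0.57 [541.3 241.4  53. ]
green [247  89  17  23 341] [254.9  99.7] [537.4 201.2  53. ]
blue [242 128  18  32 474] [250.2 143.2] [529.9 146.3  53. ]
blue [226 353  12  18 175] [231.9 361.3] [ 488.8 -217.5   53. ]
red [254  21  18  21 323] [262.6  30.9] [548.5 279.7  53. ]
```

View pics/w1.png

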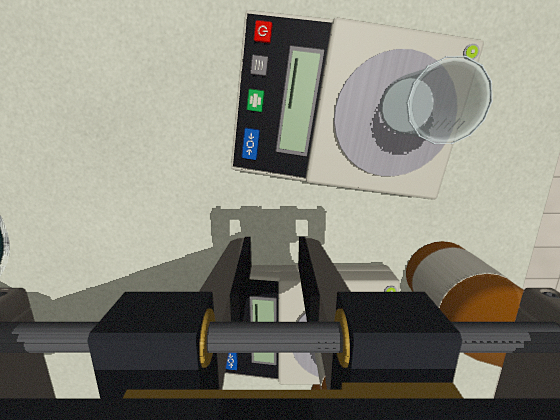

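The picture shows the beaker's balance with red (262,31), grey (259,65), green (255,100) and blue (250,143). The feed balance's blue look-alike is at (232,361). The balance is yawed about -8°. Next I work out a nearer, panel-aligned pose for the check.

```bash
cat >> h.py <<'E'
def goal(key,yaw,du,dv,h):
    """pose du along balance x(panel), dv along balance y, h above key top along normal"""
    c,s_=np.cos(np.radians(8)),np.sin(np.radians(8))
    bx=np.array([np.cos(yaw),np.sin(yaw),0]);by=np.array([-np.sin(yaw),np.cos(yaw),0]);z=np.array([0,0,1.])
    n=c*z-s_*bx;ty=c*bx+s_*z
    return np.array(key)+du*ty+dv*by+h*n, np.c_[by,ty,-n]
def inc(s,P,M):
    A=R.from_rotvec(s['tool_rot']).as_matrix()
    return (A.T@(P-s['tcp_pos'])).round(1), R.from_matrix(A.T@M).as_rotvec().round(4)
E
python3 - <<'E'
from h import *
print(*inc(sense(),*goal([530,146.3,53],-.138,0,-20,80)))
E
```

```text
[ 28.5 -44.  152.1] [-0.1397 -0.0094  0.1369]
```

Converted, 152 mm / 200 = 0.76, 120 mm / 200 = 0.6, -0.14 rad / 1.5708 = -0.0891.

send_rows --increments '[{"travel":[0.05,-0.1,0.2],"twist":[-0.0446,-0.0032,0.0446],"fingers":-1},{"travel":[0.1,-0.175,0.4],"twist":[-0.0891,-0.0057,0.0872],"fingers":-1},{"travel":[0.14,-0.22,0.6],"twist":[-0.0891,-0.0057,0.0872],"fingers":-1},{"travel":[0.14,-0.22,0.76],"twist":[-0.0891,-0.0057,0.0872],"fingers":-1},{"travel":[0.14,-0.22,0.76],"twist":[-0.0891,-0.0057,0.0872],"fingers":-1},{"travel":[0.14,-0.22,0.76],"twist":[-0.0891,-0.0057,0.0872],"fingers":-1},{"travel":[0.14,-0.22,0.76],"twist":[-0.0891,-0.0057,0.0872],"fingers":-1},{"travel":[0.14,-0.22,0.76],"twist":[-0.0891,-0.0057,0.0872],"fingers":-1}]'

```text
t: 3.2
tcp_pos: [517.6, 128.1, 134.4]
tool_rot: [2.286, 1.991, 0.145]
ft_force: [-1.1, -0.4, 0.5]
finger_gap: 0.7
grip_force: 0.0
```

```bash
cat > look.py <<'E'
from h import *
import sys
s=sense();p=get_image('wrist');save(p,sys.argv[1]);print(s['t'],s['tcp_pos'],s['tool_rot'],s['ft_force'],s['finger_gap'])
h=cv2.cvtColor(p['pixels'],cv2.COLOR_RGB2HSV)
for c,lo,hi in(('green',(45,120,60),(85,255,255)),('blue',(100,120,60),(125,255,255)),('red',(0,150,120),(4,255,255))):
    n,_,st,ce=cv2.connectedComponentsWithStats(cv2.morphologyEx(cv2.inRange(h,lo,hi),cv2.MORPH_CLOSE,np.ones((15,15))))
    for i in range(1,n):
        if st[i,4]>300: print(c,st[i],ce[i].round(1),plane(p,ce[i],53,s).round(1))
for t in('print','tare'):
    for b in boxes_of(f'sample_balance_{t}_top',p)[:2]: print(t,np.round(b['point'],1),round(b['conf'],2),np.round(plane(p,b['point'],53,s),1))
E
python3 look.py w2
```

```text
3.2 [517.56750372 128.06803291 134.44373897] [2.28632047 1.99052437 0.14524951] [-1.09323458 -0.35849328  0.51569654] 0.7343464466774334
green [257 109  25  33 789] [269.5 125. ] [536.8 201.5  53. ]
blue [ 258  168   24   45 1036] [269.9 189.9] [529.3 146.8  53. ]
red [256   0  27  33 859] [269.3  15.8] [548.  279.8  53. ]
tare [269.4 188. ] 0.67 [529.1 148.6  53. ]
```

View pics/w2.png

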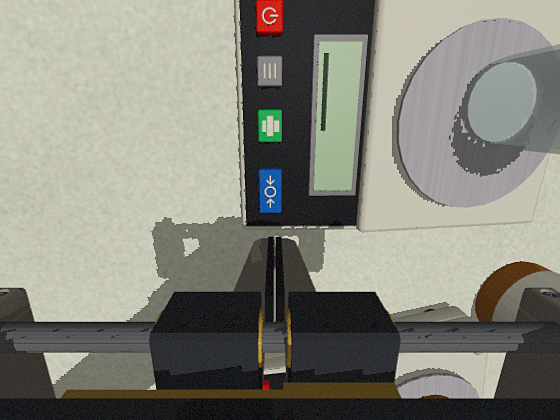

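The keys line up vertically: green at (270,125) and blue at (270,190). Positions agree with the previous view. Next I hover 15 mm above the green key.

Run:
```python
from h import *
s=sense()
for h in (40,15): print(*inc(s,*goal([537,201.5,53],-.138,0,0,h)))
```

```text
[75.5 -1.5 41.4] [ 0.0023 -0.0015  0.0001]
[75.5 -1.5 66.4] [ 0.0023 -0.0015  0.0001]
```

Converted, 75 mm / 200 = 0.375, 66 mm / 200 = 0.33.

send_rows --increments '[{"travel":[0.175,-0.005,0],"twist":[0,0,0],"fingers":-1},{"travel":[0.375,-0.005,0.1],"twist":[0,0,0],"fingers":-1},{"travel":[0.375,-0.005,0.25],"twist":[0,0,0],"fingers":-1},{"travel":[0.375,-0.005,0.33],"twist":[0,0,0],"fingers":-1},{"travel":[0.375,-0.005,0.33],"twist":[0,0,0],"fingers":-1},{"travel":[0.375,-0.005,0.33],"twist":[0,0,0],"fingers":-1},{"travel":[0.375,-0.005,0.33],"twist":[0,0,0],"fingers":-1},{"travel":[0.375,-0.005,0.33],"twist":[0,0,0],"fingers":-1}]'

```text
t: 4.15
tcp_pos: [535.2, 201.3, 68.5]
tool_rot: [2.287, 1.991, 0.144]
ft_force: [-0.4, -0.3, 0.3]
finger_gap: 0.9
grip_force: 0.0
```

Run:
```python
from h import *
s=sense();print(s['t'],s['tcp_pos'],s['ft_force'],*inc(s,*goal([537,201.5,53],-.138,0,0,0)))
p=get_image('side');i=p['pixels'];q=p['view']@np.r_[s['tcp_pos'],1];q=p['camera_matrix']@(q[:3]/q[2]);print(q)
u,v=int(q[0]),int(q[1]);c=i[max(0,v-60):v+45,max(0,u-70):u+70]
cv2.imwrite('pics/s3.png',cv2.resize(c[:,:,::-1],None,fx=5,fy=5))
```

```text
4.15 [535.17820891 201.2852776   68.47001019] [-0.39242402 -0.28476409  0.2773223 ] [ 0.4 -0.4 15.6] [ 0.0024 -0.0018  0.0001]
[211.82188463 179.87617804   1.        ]
```

View pics/s3.png

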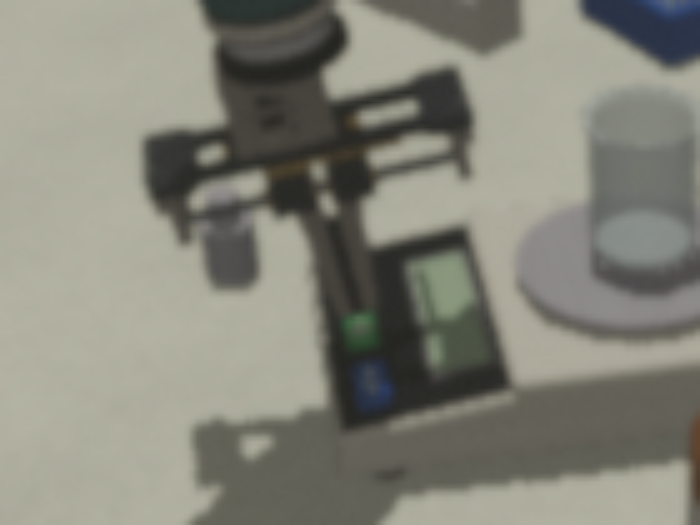

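The fingertips are right over the green key, clear of the beaker and the weight. I'll descend slowly, watching the force.

Converted, 17 mm / 200 = 0.085, 16 mm / 200 = 0.08.

send_rows --increments '[{"travel":[0,0,0.03],"twist":[0,0,0],"fingers":-1},{"travel":[0,0,0.055],"twist":[0,0,0],"fingers":-1},{"travel":[0,0,0.07],"twist":[0,0,0],"fingers":-1},{"travel":[0,0,0.08],"twist":[0,0,0],"fingers":-1},{"travel":[0,0,0.085],"twist":[0,0,0],"fingers":-1},{"travel":[0,0,0.085],"twist":[0,0,0],"fingers":-1},{"travel":[0,0,0.085],"twist":[0,0,0],"fingers":-1}]'

```text
t: 4.9
tcp_pos: [536.5, 200.7, 50.3]
tool_rot: [2.287, 1.993, 0.14]
ft_force: [-2.6, -1.2, 4.4]
finger_gap: 0.6
grip_force: 1.9
```

Converted, 2 mm / 200 = 0.01, 1 mm / 200 = 0.005.

send_rows --increments '[{"travel":[0,0,0.005],"twist":[0,0,0],"fingers":-1},{"travel":[0,0,0.01],"twist":[0,0,0],"fingers":-1},{"travel":[0,0,0.01],"twist":[0,0,0],"fingers":-1},{"travel":[0,0,0.01],"twist":[0,0,0],"fingers":-1}]'

```text
t: 5.3
tcp_pos: [536.8, 200.6, 48.3]
tool_rot: [2.287, 1.993, 0.14]
ft_force: [-3.5, -1.4, 5.4]
finger_gap: 0.5
grip_force: 2.8
```

Converted, 1 mm / 200 = 0.005, 0.5 mm / 200 = 0.0025.

send_rows --increments '[{"travel":[0,0,0.0025],"twist":[0,0,0],"fingers":-1},{"travel":[0,0,0.005],"twist":[0,0,0],"fingers":-1},{"travel":[0,0,0.005],"twist":[0,0,0],"fingers":-1},{"travel":[0,0,0.005],"twist":[0,0,0],"fingers":-1}]'

```text
t: 5.7
tcp_pos: [536.9, 200.7, 48.1]
tool_rot: [2.287, 1.992, 0.14]
ft_force: [-6.1, -3.2, 12.4]
finger_gap: 0.2
grip_force: 6.3
```

It has bottomed: the force jumped and motion stopped. Backing off along the normal.

Converted, -25 mm / 200 = -0.125, -15 mm / 200 = -0.075.

send_rows --increments '[{"travel":[0,0,-0.025],"twist":[0,0,0],"fingers":-1},{"travel":[0,0,-0.075],"twist":[0,0,0],"fingers":-1},{"travel":[0,0,-0.125],"twist":[0,0,0],"fingers":-1},{"travel":[0,0,-0.125],"twist":[0,0,0],"fingers":-1},{"travel":[0,0,-0.125],"twist":[0,0,0],"fingers":-1},{"travel":[0,0,-0.125],"twist":[0,0,0],"fingers":-1}]'

```text
t: 6.3
tcp_pos: [533.7, 201.2, 71.9]
tool_rot: [2.287, 1.993, 0.14]
ft_force: [0.8, 0.2, 1.1]
finger_gap: 0.4
grip_force: 0.0
```

Run:
```python
from h import *
s=sense();print(s['t'],s['tcp_pos'],s['ft_force'],*inc(s,*goal([529.4,146.7,53],-.138,0,0,15)))
```

```text
6.3 [533.68507417 201.23609132  71.90302902] [0.81695411 0.17480446 1.05238754] [-54.6   0.6   4.1] [ 0.0005 -0.0007  0.0007]
```

Converted, -54.5 mm / 200 = -0.2725, -25 mm / 200 = -0.125.

send_rows --increments '[{"travel":[-0.125,0.0025,0],"twist":[0,0,0],"fingers":-1},{"travel":[-0.2725,0.0025,0],"twist":[0,0,0],"fingers":-1},{"travel":[-0.2725,0.0025,0],"twist":[0,0,0],"fingers":-1},{"travel":[-0.2725,0.0025,0],"twist":[0,0,0],"fingers":-1},{"travel":[-0.2725,0.0025,0.025],"twist":[0,0,0],"fingers":-1},{"travel":[-0.2725,0.0025,0.025],"twist":[0,0,0],"fingers":-1},{"travel":[-0.2725,0.0025,0.025],"twist":[0,0,0],"fingers":-1}]'

```text
t: 7.0
tcp_pos: [527.3, 148.0, 66.8]
tool_rot: [2.286, 1.994, 0.14]
ft_force: [-0.2, -0.9, 0.9]
finger_gap: 0.5
grip_force: 0.0
```

Run:
```python
from h import *
s=sense();print(s['t'],s['tcp_pos'],s['ft_force'],*inc(s,*goal([529.4,146.7,53],-.138,0,0,0)))
p=get_image('side');i=p['pixels'];u,v=212,190;c=i[v-50:v+40,u-60:u+60]
w=get_image('wrist')['pixels'][0:300,130:430]
cv2.imwrite('pics/s4.png',np.hstack([cv2.resize(c[:,:,::-1],(480,360)),cv2.resize(w[:,:,::-1],(320,360))]))
```

```text
7.0 [527.28199369 148.0043067   66.76671962] [-0.18779743 -0.9487599   0.91768016] [-1.   0.3 13.9] [-0.     -0.0009  0.002 ]
```

View pics/s4.png

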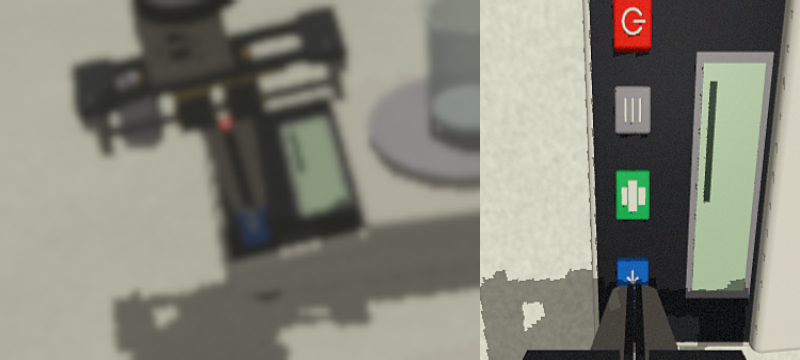

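The fingertips sit over the blue key. The green key has come back up and nothing else has been disturbed. Now the tare press.

Converted, 17.5 mm / 200 = 0.0875, 17 mm / 200 = 0.085.

send_rows --increments '[{"travel":[-0.005,0,0.025],"twist":[0,0,0],"fingers":-1},{"travel":[-0.005,0,0.05],"twist":[0,0,0],"fingers":-1},{"travel":[-0.005,0,0.065],"twist":[0,0,0],"fingers":-1},{"travel":[-0.005,0,0.075],"twist":[0,0,0],"fingers":-1},{"travel":[-0.005,0,0.085],"twist":[0,0,0],"fingers":-1},{"travel":[-0.005,0,0.0875],"twist":[0,0,0],"fingers":-1},{"travel":[-0.005,0,0.0875],"twist":[0,0,0],"fingers":-1},{"travel":[-0.005,0,0.0875],"twist":[0,0,0],"fingers":-1}]'

```text
t: 7.9
tcp_pos: [529.4, 145.6, 49.9]
tool_rot: [2.287, 1.993, 0.14]
ft_force: [-3.5, 0.2, 3.2]
finger_gap: 0.6
grip_force: 2.2
```

send_rows --increments '[{"travel":[0,0,0.005],"twist":[0,0,0],"fingers":-1},{"travel":[0,0,0.01],"twist":[0,0,0],"fingers":-1},{"travel":[0,0,0.0125],"twist":[0,0,0],"fingers":-1},{"travel":[0,0,0.0125],"twist":[0,0,0],"fingers":-1},{"travel":[0,0,0.0125],"twist":[0,0,0],"fingers":-1}]'

```text
t: 8.4
tcp_pos: [529.7, 145.7, 48.1]
tool_rot: [2.287, 1.993, 0.14]
ft_force: [-6.7, -1.3, 13.3]
finger_gap: 0.7
grip_force: 6.9
```

Bottomed at the same height as the green key. Releasing and withdrawing.

send_rows --increments '[{"travel":[0,0,-0.025],"twist":[0,0,0],"fingers":-1},{"travel":[0,0,-0.075],"twist":[0,0,0],"fingers":-1},{"travel":[0,0,-0.2],"twist":[0,0,0],"fingers":-1},{"travel":[0,0,-0.4],"twist":[0,0,0],"fingers":-1},{"travel":[0,0,-0.6],"twist":[0,0,0],"fingers":-1},{"travel":[0,0,-0.75],"twist":[0,0,0],"fingers":-1},{"travel":[0,0,-0.75],"twist":[0,0,0],"fingers":-1},{"travel":[0,0,-0.75],"twist":[0,0,0],"fingers":-1},{"travel":[0,0,-0.75],"twist":[0,0,0],"fingers":-1},{"travel":[0,0,-0.75],"twist":[0,0,0],"fingers":-1}]'

```text
t: 9.4
tcp_pos: [508.7, 148.2, 194.4]
tool_rot: [2.288, 1.993, 0.137]
ft_force: [0.5, -0.1, 0.3]
finger_gap: 0.2
grip_force: 0.0
```

```bash
python3 look.py w5
```

```text
9.4 [508.69595519 148.20715971 194.44502847] [2.28753774 1.99323392 0.13705269] [ 0.45222823 -0.14241638  0.31807347] 0.23978300729436478
green [265 129  19  26 485] [274.  141.7] [536.9 201.6  53. ]
blue [265 176  19  36 681] [274.  193.5] [529.2 146.3  53. ]
red [264  46  21  25 504] [274.3  57.9] [548.2 280.2  53. ]
print [271.9 141.4] 0.6 [534.7 202.3  53. ]
tare [275.  193.1] 0.97 [530.3 146.6  53. ]
tare [276.3  60. ] 0.2 [549.8 278.2  53. ]
```

View pics/w5.png

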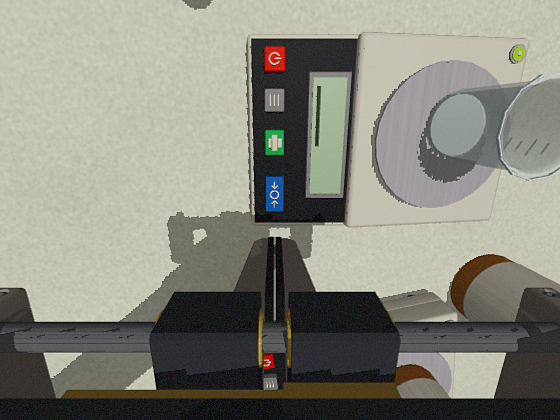

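All keys are up (green (274,142), blue (274,193)), the beaker is still in place, and the arm is clear.

```bash
python3 -c "
from plant import *
print(sign_off())"
```

```text
the job is handed in; nothing more can be done
None
```

I pressed the green print key and then the blue tare key on the beaker's balance fully down; both sprang back, the arm is withdrawn, nothing else was touched as far as the pictures show, and the job was handed in after about 9.5 s of robot time.

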